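# Add two card cases to the filing pile

## Robot

A 6-joint arm with a two-finger parallel gripper is mounted at the origin on the work surface. World frame = base frame: x ahead of the robot, y to its left, z up, the work surface at z = 0. Lengths are in m, angles in degrees, forces in N, time in s.
With the tool pointing down it reaches from about 0.275 to 0.825 m from the base axis. Payload 4.9 kg.
Tool frame: the origin (TCP) lies midway between the tips of the shut fingers; the grasp point (between the pads) lies 19 mm behind it; z points along the fingers, y is the line along which they close (so a half turn about z gives the same grasp; the last joint's range is limited). The gripper opens to 85 mm and grips with 20 to 120 N. Pads are 22 mm wide; open, the fingers measure 114 mm over their backs; the gripper's body (76 mm by 85 mm) begins 54 mm behind the grasp point. The pads swing forward as they close: fully open they stand 13 mm farther back than shut.
Start: joints at [65.592, 18.69, -11.035, 60.275, 0, 82.311], TCP at [0.158, 0.527, 0.231] pointing down, gripper open.
Joint ranges: [-152.03, 152.03], [-55.5, 102.48], [-74.3, 77.21], [-110.64, 120.58], [-84.22, 78.4], [-180, 180]. Speed limits (degrees/s): [147.25, 147.25, 180, 180, 180, 180].

## Interface

Orientations are given as a 3x3 rotation matrix whose columns are the frame's x, y, z axes.
In Python, from bench import state, get_image, hand_in gives the robot as it stands. The module is installed in compiled form; this text tells all that it offers.
- The arm moves only by the tool jog_arm, never from a script. Its argument "deltas" is a list that holds one entry, the list of rows, each a list of 7 numbers: the closure, from 0 (fully open) to 1 (shut), then the shift along the tool's x, y, z in cm, then the turn, a rotation vector about the tool's x, y, z in degrees. A call has 1 to 8 rows; each row shifts and turns the commanded pose from where the row before left it, along the tool's axes as they then stand; what a row does not reach is not made up. A row lasts 1/12 s, in which the tool goes at most 41.7 mm and 7.16 degrees, less where a joint would pass 70% of its speed; a pose out of reach is approached as far as the arm can. A call with a gripper value outside its range is refused whole. The fingers move at their own pace and stop on an object; "force" is the grip in N (left out, the last holds). Time passes only in rows, so rows that do not move let the fingers close. It gives the time, the measured TCP pose, the force, the opening and the grip force at its end, in the units of the state.
- state(): the state, without advancing time (a new reading comes with each control period).
- get_image(name): name is "scene" or "top"; returns a dict with "pixels" (400x640x3 uint8, red, green, blue), "fx", "fy", "cx", "cy" (pixels), "extrinsics" (4x4, takes a point from world to camera coordinates). Camera axes: x right, y up, looking along -z (the intrinsics and any distortion apply to the point x, -y, -z); pixel columns grow to the right and rows downward; lengths in m; the calibration is good to about 2 mm. A picture is of the moment at which its call begins. There is no depth.
- hand_in(): hands the job in; it is judged then, once.
The state is a dict: "clock": time; "joint_pos": joint angles; "joint_velocities": joint speeds; "joint_torque": joint torques, N m; "tcp_pos": TCP position; "orientation": TCP orientation; "ft_force": force on the tool from outside, world axes, zero at the start; "ft_torque": the same for the moment, N m; "finger_gap": finger opening in m; "finger_force": force on a finger pad.
Only numpy, scipy, OpenCV 4.12 (cv2) and the standard library are available. Lean on these libraries where they do the work, as an engineer would, in place of code of your own. Each camera call takes 0.05 s, during which the arm holds its last target. There are 200 camera calls.

## Task

File the two loose card cases on top of the pile in the black holder: first the blue case, then the green one on top of it, each squared up with the holder. Nobody knows how high the pile is today, so feel for its top with the case in hand and let go only once it rests there: never drop it. After letting go of each case, press down on it lightly with closed fingers to feel that it lies flat, before you fetch the next or finish, and leave the other things on the desk alone.

Things in the scene. Friction and masses are not known exactly. Their poses are not given: they have to be found in the camera images.
- blue_case_center (a point): Centre (half-way up, 8 mm over the underside) of the blue case: a rigid flat plastic box, 60 mm along its x, 100 mm along its y, 16 mm thick along z, 70 to 140 g, with a blank white label on top. It starts lying flat on the desk (z = 0); grasp it across the 60 mm.
- green_case_center (a point): Centre (half-way up) of the green case: same size and mass range as the blue one, also lying flat on the desk. Which of the two lies nearer to the robot varies.
- holder: Black open-topped holder fixed to the desk, 76 mm along its x, 116 mm along its y, 66 mm high, walls 4 mm. Origin at the centre of its underside, on the desk; z up. Inside it, filling it, stands a rigid pile of cases of the same 60 x 100 mm outline, centred on the holder and aligned with its axes. The flat top of the pile stands at an unknown height, 84 to 124 mm above the desk (18 to 58 mm above the rim); the pile does not give when pressed.
- glue_stick: Bystander: yellow glue stick with white cap, 27 mm diameter, 90 mm tall, standing; origin at its underside.
- stapler: Bystander: blue and black stapler, 36 x 130 x 49 mm high, long along its y; origin at its underside.
- flask: Bystander: dark steel flask, 68 mm diameter, 190 mm tall; origin at its underside.
- mug: Bystander: white mug, 80 mm diameter, 90 mm tall, handle on its +y side; origin at its underside.

How it is judged (in metres and radians):
On the way, in this order (a step that is already met when the one before it is completed fails the run):
1. the blue case lies flat and squared up on the pile, let go (horizontal distance between blue_case_center and holder below 0.01 m and angle between the x axis of blue_case_center and the x axis of holder, either way round below 0.14 rad and angle between blue_case_center's own z axis and vertical below 0.04 rad and contact force between blue_case and holder above 0.15 N and contact force between the fingers and blue_case below 0.05 N), for 0.2 s.
2. the fingers press the blue case down onto the pile with more than 2.5 N, while the green one is not yet on it (horizontal distance between blue_case_center and holder below 0.01 m and angle between the x axis of blue_case_center and the x axis of holder, either way round below 0.14 rad and angle between blue_case_center's own z axis and vertical below 0.04 rad and contact force between blue_case and holder above 0.15 N and contact force between the fingers and blue_case above 2.5 N and contact force between blue_case and holder above 2.7 N and contact force between green_case and blue_case below 0.05 N), for 0.03 s.
3. the green case lies flat and squared up on the blue one, let go (horizontal distance between each of blue_case_center, green_case_center and holder below 0.01 m and angle between the x axis of each of blue_case_center, green_case_center and the x axis of holder, either way round below 0.14 rad and angle between each of blue_case_center, green_case_center's own z axis and vertical below 0.04 rad and contact force between blue_case and holder above 0.15 N and contact force between green_case and blue_case above 0.15 N and contact force between the fingers and green_case below 0.05 N), for 0.2 s.
4. the fingers press the green case down onto the blue one with more than 2.5 N (horizontal distance between each of blue_case_center, green_case_center and holder below 0.01 m and angle between the x axis of each of blue_case_center, green_case_center and the x axis of holder, either way round below 0.14 rad and angle between each of blue_case_center, green_case_center's own z axis and vertical below 0.04 rad and contact force between blue_case and holder above 0.15 N and contact force between green_case and blue_case above 0.15 N and contact force between the fingers and green_case above 2.5 N and contact force between green_case and blue_case above 2.7 N), for 0.03 s.
At the end, for the whole second after the job is handed in: The blue case lies on the pile and the green case on the blue one, each centred on the holder within 10 mm, turned in line with it within 8 degrees (either way round), flat within 2 degrees, at rest and let go (all of step 3 and linear speed of each of blue_case, green_case below 0.02 m/s and contact force between the fingers and blue_case below 0.05 N); the robot touches nothing.
It fails at once if a case is dropped (falls freely faster than 0.35 m/s, about 6 mm of fall) ((contact force between the fingers and blue_case below 0.05 N and contact force between blue_case and anything else below 0.02 N and linear speed of blue_case above 0.35 m/s) or (contact force between the fingers and green_case below 0.05 N and contact force between green_case and anything else below 0.02 N and linear speed of green_case above 0.35 m/s)).
It fails at once if a case is slammed or pressed onto the pile hard, peaking at more than 200 N (contact force between blue_case and holder above 200 N or contact force between green_case and blue_case above 200 N).
It fails at once if the glue stick, stapler, flask or mug is moved by more than 25 mm (distance of any of glue_stick, stapler, flask, mug from where it was at the start of the episode above 0.025 m).
It also fails if it takes over 72 s, if anything falls off the work surface, if the arm or the gripper's body presses on something with over 40 N, if the wrist force passes 120 N, or if a joint passes its speed limit or range.

## Working session

There is one attempt and no reset: what is moved stays moved. The work goes in short steps, Python scripts to look and compute and a tool call to move; the robot and the scene stay as the last step left them, time stands still between calls to the robot, and variables do not carry over. Pictures are saved under pics/ and viewed, at most 10 in all, crops included, and the job is handed in when it is done.

Besides the shell and the picture viewer there is one more tool, called after ">>>" as name([rows], argument=value, ...), one row to a line, values as JSON. jog_arm: Moves the arm, as the interface text tells. Its arguments: {"type":"object","properties":{"deltas":{"type":"array","items":{"type":"array","items":{"type":"array","items":{"type":"number"}}}},"force":{"type":"number"}},"required":["deltas"]}

```bash
mkdir -p pics
cat > h.py <<'E'
import numpy as np, cv2
from bench import state, get_image, hand_in
def snap(name, out):
    d=get_image(name); cv2.imwrite(f'pics/{out}.png', cv2.cvtColor(d['pixels'],cv2.COLOR_RGB2BGR)); np.savez(f'pics/{out}.npz',**d); return d
def load(out): return dict(np.load(f'pics/{out}.npz',allow_pickle=True))
def to_plane(d,uv,z):
    E=np.array(d['extrinsics']);R=E[:3,:3];t=E[:3,3];o=-R.T@t
    uv=np.atleast_2d(uv).astype(float)
    r=np.c_[(uv[:,0]-d['cx'])/d['fx'],-(uv[:,1]-d['cy'])/d['fy'],-np.ones(len(uv))]@R
    return o+r*((z-o[2])/r[:,2])[:,None]
def proj(d,P):
    E=np.array(d['extrinsics']);p=np.atleast_2d(P)@E[:3,:3].T+E[:3,3]
    return np.c_[d['cx']-d['fx']*p[:,0]/p[:,2],d['cy']+d['fy']*p[:,1]/p[:,2]]
E
python3 - <<'E'
from h import *
for n in('top','scene'):
    d=snap(n,n+'0'); print({k:v for k,v in d.items() if k!='pixels'})
s=state(); print(s)
E
```

```text
{'fx': 410.80948614999915, 'fy': 410.80948614999915, 'cx': 316.47046396846736, 'cy': 195.8628689237095, 'extrinsics': array([[-0.04661577, -0.99889075,  0.00665153, -0.00695722],
       [ 0.97652431, -0.04416808,  0.21083037, -0.59536469],
       [-0.21030272,  0.0163234 ,  0.97750003, -1.08691174],
       [ 0.        ,  0.        ,  0.        ,  1.        ]])}
{'fx': 373.9505173689381, 'fy': 373.9505173689381, 'cx': 320.44136087087344, 'cy': 205.92502658700172, 'extrinsics': array([[-0.06331631,  0.99790647, -0.01318011,  0.05148582],
       [-0.8086476 , -0.04355929,  0.58667848,  0.44420256],
       [ 0.58487614,  0.04780438,  0.80971269, -1.33377862],
       [ 0.        ,  0.        ,  0.        ,  1.        ]])}
{'clock': 0.1, 'joint_pos': array([ 6.55918795e+01,  1.87272217e+01, -1.10847046e+01,  6.02744198e+01,
       -2.03410144e-03,  8.23109845e+01]), 'joint_velocities': array([ 0.01437919, -0.07270638,  0.0214022 , -0.10711667, -0.00022966,
       -0.00763565]), 'joint_torque': array([-4.62753087e-04, -4.44238400e+01,  2.63037354e+01,  7.87658530e-03,
       -1.55431153e-04,  3.37659969e-06]), 'tcp_pos': array([0.15801214, 0.52628609, 0.2305973 ]), 'orientation': array([[-9.57726581e-01,  2.87679418e-01, -5.90424129e-04],
       [ 2.87679976e-01,  9.57725591e-01, -1.38700470e-03],
       [ 1.66451594e-04, -1.49822446e-03, -9.99998864e-01]]), 'ft_force': array([ 0.09831367, -0.59214624,  0.09240691]), 'ft_torque': array([-0.00975974,  0.03483694,  0.01629521]), 'finger_force': 0.0, 'finger_gap': 0.08535345770258732}
```

View pics/top0.png

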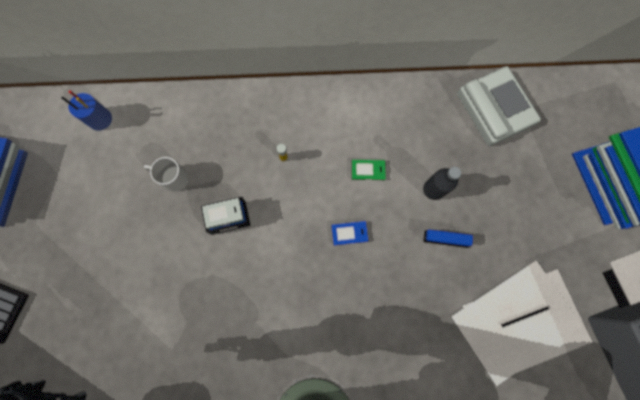

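View pics/scene0.png

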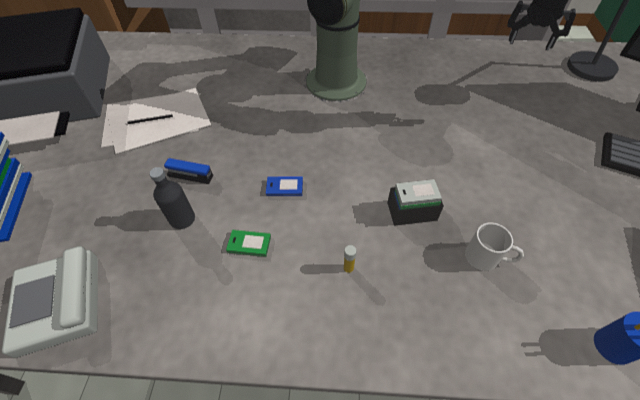

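```bash
cat >> h.py <<'E'
from scipy.optimize import minimize
def box(x,y,yaw,z0,z1,a=.06,b=.10):
    c,s=np.cos(yaw),np.sin(yaw)
    return np.array([[x+c*u-s*v,y+s*u+c*v,z] for u in(-a/2,a/2) for v in(-b/2,b/2) for z in(z0,z1)])
S=16
def sil(d,P):
    m=np.zeros((400,640),np.uint8)
    h=cv2.convexHull(proj(d,P).astype(np.float32))
    cv2.fillConvexPoly(m,np.round(h*S).astype(np.int32),255,cv2.LINE_AA,4); return m/255.
def cmask(d,hue,roi):
    hsv=cv2.cvtColor(d['pixels'],cv2.COLOR_RGB2HSV); m=((abs(hsv[...,0].astype(int)-hue)<14)&(hsv[...,1]>110)&(hsv[...,2]>40)).astype(np.uint8)
    r=np.zeros_like(m);x0,y0,x1,y1=roi;r[y0:y1,x0:x1]=1;m*=r
    pts=cv2.findNonZero(m); o=np.zeros_like(m); cv2.fillConvexPoly(o,cv2.convexHull(pts),1); return o
def fit(views,z0,z1,p0,a=.06,b=.10):
    f=lambda p:sum(np.abs(sil(d,box(*p[:2],p[2],z0,z1,a,b))-m).sum() for d,m in views)
    best=min((minimize(f,[p0[0],p0[1],p0[2]+t],method='Nelder-Mead',options=dict(initial_simplex=[[p0[0],p0[1],p0[2]+t],[p0[0]+.01,p0[1],p0[2]+t],[p0[0],p0[1]+.01,p0[2]+t],[p0[0],p0[1],p0[2]+t+.15]],xatol=1e-5,fatol=.05)) for t in(-.15,0,.15)),key=lambda r:r.fun)
    return best.x,best.fun,[m.sum() for _,m in views]
E
python3 - <<'E'
from h import *
T,C=load('top0'),load('scene0')
for nm,hue,rt,rs in(('blue',112,(325,215,375,250),(258,170,308,202)),('green',68,(345,152,395,188),(220,225,275,262))):
    mt,ms=cmask(T,hue,rt),cmask(C,hue,rs)
    uv=np.argwhere(mt).mean(0)[::-1]; p=to_plane(T,uv,.016)[0]
    for v in([(T,mt),(C,ms)],[(T,mt)],[(C,ms)]):
        x,f,n=fit(v,0,.016,(p[0],p[1],0.)); print(nm,p[:2].round(4),x[:2].round(4),np.degrees(x[2]).round(1),round(f,1),n)
for n,d,r in(('g',T,(370,195,80,60)),):pass
a=cv2.resize(cv2.imread('pics/top0.png')[185:245,190:265],None,fx=8,fy=8,interpolation=cv2.INTER_CUBIC)[:480,:400]
b=cv2.resize(cv2.imread('pics/scene0.png')[170:230,380:450],None,fx=8,fy=8,interpolation=cv2.INTER_CUBIC)
a=cv2.resize(cv2.imread('pics/top0.png')[190:240,197:252],None,fx=7,fy=7,interpolation=cv2.INTER_CUBIC)
b=cv2.resize(cv2.imread('pics/scene0.png')[175:228,384:446],None,fx=7,fy=7,interpolation=cv2.INTER_CUBIC)
H=np.zeros((400,800,3),np.uint8);H[:a.shape[0],:a.shape[1]]=a;H[:b.shape[0]-0,366:366+b.shape[1]]=b[:400]
cv2.imwrite('pics/crop.png',H)
for nm,uv in(('glue',(282,157)),('flask',(430,193)),('stapler',(448,239)),('mug',(165,180))): print(nm,to_plane(T,uv,0)[0].round(3))
E
```

```text
blue [ 0.4924 -0.1245] [ 0.4933 -0.1231] 4.8 210.3 [np.uint64(759), np.uint64(690)]
blue [ 0.4924 -0.1245] [ 0.4932 -0.1251] 3.8 73.4 [np.uint64(759)]
blue [ 0.4924 -0.1245] [ 0.4903 -0.122 ] 6.3 120.2 [np.uint64(690)]
green [ 0.678  -0.1926] [ 0.6782 -0.1914] -3.8 278.0 [np.uint64(652), np.uint64(928)]
green [ 0.678  -0.1926] [ 0.6797 -0.193 ] -0.6 132.1 [np.uint64(652)]
green [ 0.678  -0.1926] [ 0.6773 -0.1896] -2.7 139.3 [np.uint64(928)]
glue [0.733 0.063 0.   ]
flask [ 0.602 -0.372  0.   ]
stapler [ 0.463 -0.41   0.   ]
mug [0.677 0.413 0.   ]
```

View pics/crop.png

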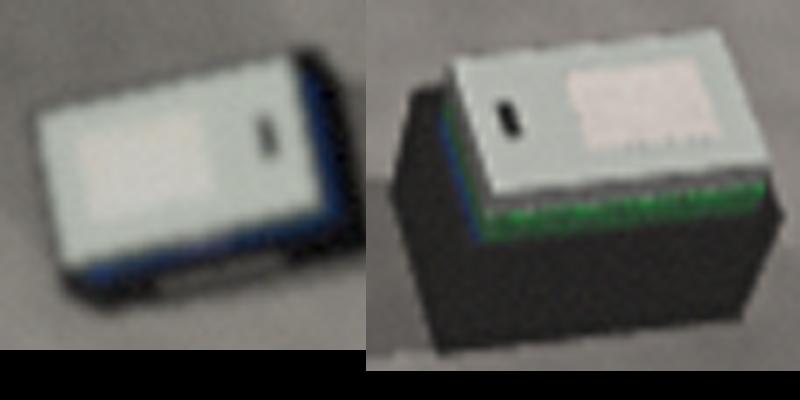

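Run:
```python
from h import *
from scipy.optimize import least_squares
T,C=load('top0'),load('scene0')
k=lambda p,ox,oy,dx=0:((p[0]-dx+.5)/7-.5+ox,(p[1]+.5)/7-.5+oy)
t=[k(p,197,190) for p in((38,115),(295,58),(325,205),(68,268))]
s=[k(p,384,175,366) for p in((768,165),(495,195),(455,65),(720,32))]
hs=[k(p,384,175,366) for p in((440,352),(742,318),(780,215),(393,190),(412,95))]
def pts(p,a,b,sg,z):
    c,q=np.cos(p[2]),np.sin(p[2]); return np.array([[p[0]+c*i*a/2-q*j*b/2,p[1]+q*i*a/2+c*j*b/2,zz] for (i,j),zz in zip(sg,z)])
Q=[(1,1),(1,-1),(-1,-1),(-1,1)]
def f(p,full=True):
    P=pts(p,.06,.1,Q,[p[3]]*4); r=[proj(T,P)-t,proj(C,P)-s]
    if full: r.append(proj(C,pts(p,.076,.116,[(1,-1),(1,1),(1,1),(1,-1),(-1,-1)],[0,0,.066,.066,.066]))-hs)
    return np.vstack(r).ravel()
for full in(True,False):
    r=least_squares(f,[.5,.25,.2,.1],args=(full,)); print(r.x[:2].round(4),np.degrees(r.x[2]).round(2),r.x[3].round(4)); print(r.fun.reshape(-1,2).round(1).tolist())
```

```text
[0.5524 0.2248] 8.41 0.0871
[[0.0, 0.2], [-0.3, 1.4], [-1.2, 1.8], [-1.3, -0.2], [-1.1, 0.2], [-2.5, -1.0], [-1.7, -1.4], [-0.6, 0.5], [-2.3, -0.8], [-1.7, 0.6], [-0.8, 0.6], [8.2, 7.7], [-0.5, -2.6]]
[0.5545 0.2256] 10.98 0.088
[[-0.7, 0.2], [-1.3, -0.1], [-1.2, 0.0], [-1.0, -0.3], [-0.2, -0.0], [-1.3, 0.2], [-1.6, -0.2], [-0.8, 0.3]]
```

```bash
cat >> h.py <<'E'
def plan(xyz,yaw=None,n=None,g=0):
    """rows to bring TCP to xyz with tool y (mod 180) at yaw deg, rounding corrected on the way"""
    s=state();R=np.array(s['orientation']);p=np.array(s['tcp_pos'])
    a=np.degrees(np.arctan2(R[1,1],R[0,1])); dy=0 if yaw is None else (yaw-a+90)%180-90
    d=np.array(xyz)-p; n=n or int(np.ceil(max(np.linalg.norm(d)/.038,abs(dy)/7)))
    rows=[];left=-dy
    for i in range(n):
        w=round(left/(n-i),1); st=np.array(xyz)-p
        l=np.round(100*R.T@st/(n-i),2 if i==n-1 else 1)
        p=p+R@l/100; R=R@cv2.Rodrigues(np.radians([0,0,w]))[0]; left-=w
        rows.append([g,*[float(v) for v in l],0,0,w])
    for k in range(0,n,8): print(rows[k:k+8])
    print('t',s['clock'],'tcp',s['tcp_pos'].round(4),'yaw',round(a,2),'tilt',R[:2,2].round(4),'F',s['ft_force'].round(2),'gap',round(s['finger_gap'],4))
E
python3 -c "
from h import *
plan((.493,-.1235,.08),4.8)"
```

```text
[[0, -2.5, -2.6, 0.8, 0, 0, np.float64(3.4)], [0, -2.7, -2.5, 0.8, 0, 0, np.float64(3.4)], [0, -2.8, -2.3, 0.8, 0, 0, np.float64(3.4)], [0, -3.0, -2.1, 0.7, 0, 0, np.float64(3.4)], [0, -3.1, -2.0, 0.8, 0, 0, np.float64(3.4)], [0, -3.2, -1.8, 0.7, 0, 0, np.float64(3.4)], [0, -3.3, -1.6, 0.8, 0, 0, np.float64(3.4)], [0, -3.4, -1.4, 0.7, 0, 0, np.float64(3.4)]]
[[0, -3.5, -1.2, 0.8, 0, 0, np.float64(3.4)], [0, -3.5, -1.0, 0.7, 0, 0, np.float64(3.4)], [0, -3.6, -0.7, 0.8, 0, 0, np.float64(3.4)], [0, -3.6, -0.5, 0.7, 0, 0, np.float64(3.5)], [0, -3.6, -0.3, 0.8, 0, 0, np.float64(3.4)], [0, -3.6, -0.1, 0.7, 0, 0, np.float64(3.5)], [0, -3.7, 0.1, 0.8, 0, 0, np.float64(3.4)], [0, -3.6, 0.3, 0.7, 0, 0, np.float64(3.5)]]
[[0, -3.6, 0.6, 0.8, 0, 0, np.float64(3.4)], [0, -3.6, 0.8, 0.7, 0, 0, np.float64(3.5)], [0, -3.5, 1.0, 0.8, 0, 0, np.float64(3.4)], [0, -3.49, 1.12, 0.73, 0, 0, np.float64(3.5)]]
t 0.1 tcp [0.158  0.5263 0.2306] yaw 73.28 tilt [-0.0006 -0.0014] F [ 0.1  -0.59  0.09] gap 0.0854
```

>>> jog_arm([
  [[0, -2.5, -2.6, 0.8, 0, 0, 3.4], [0, -2.7, -2.5, 0.8, 0, 0, 3.4], [0, -2.8, -2.3, 0.8, 0, 0, 3.4], [0, -3.0, -2.1, 0.7, 0, 0, 3.4], [0, -3.1, -2.0, 0.8, 0, 0, 3.4], [0, -3.2, -1.8, 0.7, 0, 0, 3.4], [0, -3.3, -1.6, 0.8, 0, 0, 3.4], [0, -3.4, -1.4, 0.7, 0, 0, 3.4]],
], force=40)

```text
clock: 0.77
tcp_pos: [0.2919, 0.2646, 0.1698]
orientation: [[-0.719, 0.695, -0.0], [0.695, 0.719, -0.0], [-0.0, -0.0, -1.0]]
ft_force: [1.0, 0.2, -0.8]
finger_gap: 0.0852
finger_force: 0.0
```

>>> jog_arm([
  [[0, -3.5, -1.2, 0.8, 0, 0, 3.4], [0, -3.5, -1.0, 0.7, 0, 0, 3.4], [0, -3.6, -0.7, 0.8, 0, 0, 3.4], [0, -3.6, -0.5, 0.7, 0, 0, 3.5], [0, -3.6, -0.3, 0.8, 0, 0, 3.4], [0, -3.6, -0.1, 0.7, 0, 0, 3.5], [0, -3.7, 0.1, 0.8, 0, 0, 3.4], [0, -3.6, 0.3, 0.7, 0, 0, 3.5]],
])

```text
clock: 1.43
tcp_pos: [0.4263, 0.0054, 0.1097]
orientation: [[-0.315, 0.949, -0.0], [0.949, 0.315, 0.0], [0.0, -0.0, -1.0]]
ft_force: [0.9, 0.0, 1.1]
finger_gap: 0.0855
finger_force: 0.0
```

>>> jog_arm([
  [[0, -3.6, 0.6, 0.8, 0, 0, 3.4], [0, -3.6, 0.8, 0.7, 0, 0, 3.5], [0, -3.5, 1.0, 0.8, 0, 0, 3.4], [0, -3.5, 1.1, 0.7, 0, 0, 3.5], [0, 0, 0, 0, 0, 0, 0]],
])

```text
clock: 1.85
tcp_pos: [0.4963, -0.1287, 0.0793]
orientation: [[-0.076, 0.997, 0.003], [0.997, 0.076, -0.003], [-0.003, 0.002, -1.0]]
ft_force: [0.9, -0.4, 0.2]
finger_gap: 0.085
finger_force: 0.0
```

Run:
```python
from h import *
plan((.493,-.1235,-.002),4.8,n=5)
d=snap('scene','s1'); e=snap('top','t1')
a=cv2.imread('pics/s1.png')[120:260,200:360];b=cv2.imread('pics/t1.png')[150:290,270:430]
cv2.imwrite('pics/c1.png',cv2.resize(np.hstack([a,b]),None,fx=2.5,fy=2.5,interpolation=cv2.INTER_CUBIC))
```

```text
[[0, 0.1, -0.1, 1.6, 0, 0, np.float64(-0.1)], [0, 0.1, -0.1, 1.6, 0, 0, np.float64(-0.1)], [0, 0.1, -0.0, 1.6, 0, 0, np.float64(-0.1)], [0, 0.1, -0.1, 1.7, 0, 0, np.float64(-0.1)], [0, 0.17, -0.0, 1.63, 0, 0, np.float64(-0.0)]]
t 1.85 tcp [ 0.4963 -0.1287  0.0793] yaw 4.36 tilt [ 0.0026 -0.0032] F [ 0.94 -0.35  0.19] gap 0.085
```

View pics/c1.png

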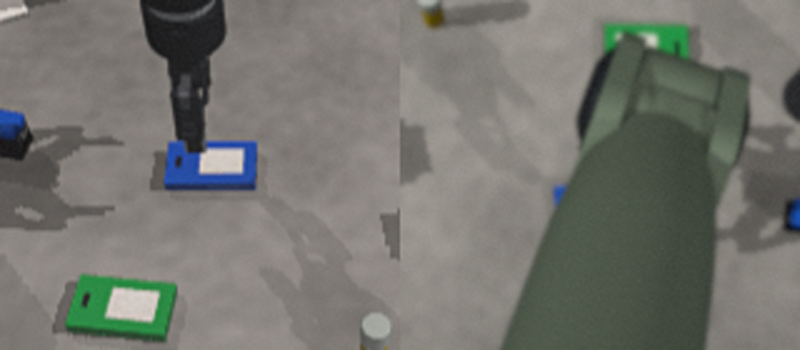

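```bash
python3 -c "
from h import *
plan((.493,-.1235,-.002),4.8,n=5)"
```

```text
[[0, 0.0, 0.0, 1.6, 0, 0, np.float64(-0.0)], [0, 0.0, 0.0, 1.6, 0, 0, np.float64(-0.0)], [0, 0.0, 0.0, 1.6, 0, 0, np.float64(-0.0)], [0, 0.0, 0.0, 1.7, 0, 0, np.float64(-0.1)], [0, 0.02, 0.04, 1.65, 0, 0, np.float64(-0.0)]]
t 1.95 tcp [ 0.4928 -0.1238  0.0795] yaw 4.66 tilt [-0.0014  0.0008] F [-1.87  0.08 -0.77] gap 0.0857
```

>>> jog_arm([
  [[0, 0, 0, 2, 0, 0, 0], [0, 0, 0, 2, 0, 0, 0], [0, 0, 0, 2, 0, 0, 0], [0, 0, 0, 1, 0, 0, 0], [0, 0, 0, 0.6, 0, 0, 0], [0, 0, 0, 0.3, 0, 0, 0], [0, 0, 0, 0, 0, 0, 0]],
])

```text
clock: 2.53
tcp_pos: [0.4929, -0.1223, 0.0013]
orientation: [[-0.084, 0.996, -0.0], [0.996, 0.084, 0.0], [0.0, -0.0, -1.0]]
ft_force: [-0.6, 0.3, 0.7]
finger_gap: 0.0854
finger_force: 0.0
```

>>> jog_arm([
  [[0.2, 0, 0, 0.1, 0, 0, 0], [0.3, 0, 0, 0.1, 0, 0, 0], [1, 0, 0, 0, 0, 0, 0], [1, 0, 0, 0, 0, 0, 0], [1, 0, 0, 0, 0, 0, 0], [1, 0, 0, 0, 0, 0, 0]],
])

```text
clock: 3.03
tcp_pos: [0.4939, -0.1231, 0.0001]
orientation: [[-0.083, 0.997, 0.002], [0.997, 0.083, -0.0], [-0.001, 0.002, -1.0]]
ft_force: [0.2, 0.6, 6.0]
finger_gap: 0.0588
finger_force: 43.6
```

>>> jog_arm([
  [[0.1, 0, 0, 0, 0, 0, 0], [0.1, 0, 0, 0, 0, 0, 0], [0.1, 0, 0, -0.3, 0, 0, 0], [0.1, 0, 0, -0.2, 0, 0, 0]],
])

```text
clock: 3.37
tcp_pos: [0.4929, -0.1228, 0.0044]
orientation: [[-0.083, 0.997, -0.0], [0.997, 0.083, 0.0], [0.0, -0.0, -1.0]]
ft_force: [-0.3, -0.6, -0.2]
finger_gap: 0.0768
finger_force: 0.0
```

>>> jog_arm([
  [[1, 0, 0, 0, 0, 0, 0], [1, 0, 0, 0, 0, 0, 0], [1, 0, 0, 0, 0, 0, 0], [1, 0, 0, 0, 0, 0, 0], [1, 0, 0, 0, 0, 0, 0]],
])

```text
clock: 3.78
tcp_pos: [0.4934, -0.123, 0.0048]
orientation: [[-0.083, 0.997, 0.001], [0.997, 0.083, -0.0], [-0.0, 0.001, -1.0]]
ft_force: [-1.0, 0.7, 5.4]
finger_gap: 0.0587
finger_force: 42.3
```

>>> jog_arm([
  [[1, 0, 0, -1, 0, 0, 0], [1, 0, 0, -2, 0, 0, 0], [1, 0, 0, -3, 0, 0, 0], [1, 0, 0, -3.5, 0, 0, 0], [1, 0, 0, -3, 0, 0, 0], [1, 0, 0, -2, 0, 0, 0], [1, 0, 0, -0.5, 0, 0, 0], [1, 0, 0, 0, 0, 0, 0]],
])

```text
clock: 4.45
tcp_pos: [0.4942, -0.1233, 0.1561]
orientation: [[-0.083, 0.997, 0.003], [0.997, 0.083, -0.001], [-0.002, 0.003, -1.0]]
ft_force: [-0.0, -0.1, -0.4]
finger_gap: 0.0583
finger_force: 43.8
```

```bash
python3 -c "
from h import *
plan((.5545,.2256,.15),11,n=13,g=1)"
```

```text
[[1, 2.6, 0.7, 0.0, 0, 0, np.float64(-0.5)], [1, 2.6, 0.7, 0.0, 0, 0, np.float64(-0.5)], [1, 2.6, 0.7, 0.1, 0, 0, np.float64(-0.5)], [1, 2.6, 0.8, 0.0, 0, 0, np.float64(-0.5)], [1, 2.6, 0.8, 0.1, 0, 0, np.float64(-0.5)], [1, 2.6, 0.8, 0.0, 0, 0, np.float64(-0.5)], [1, 2.6, 0.8, 0.1, 0, 0, np.float64(-0.5)], [1, 2.6, 0.8, 0.0, 0, 0, np.float64(-0.5)]]
[[1, 2.6, 0.9, 0.1, 0, 0, np.float64(-0.4)], [1, 2.6, 0.9, 0.0, 0, 0, np.float64(-0.5)], [1, 2.6, 0.9, 0.1, 0, 0, np.float64(-0.4)], [1, 2.6, 0.9, 0.0, 0, 0, np.float64(-0.5)], [1, 2.55, 0.97, 0.08, 0, 0, np.float64(-0.4)]]
t 4.45 tcp [ 0.4942 -0.1233  0.1561] yaw 4.79 tilt [ 0.0034 -0.0014] F [-0.03 -0.06 -0.45] gap 0.0583
```

>>> jog_arm([
  [[1, 1.5, 0.4, 0, 0, 0, -0.3], [1, 2.6, 0.7, 0, 0, 0, -0.5], [1, 3, 0.8, 0, 0, 0, -0.6], [1, 3, 0.9, 0, 0, 0, -0.6], [1, 3, 0.9, 0.1, 0, 0, -0.6], [1, 3, 0.9, 0.1, 0, 0, -0.6], [1, 3, 1, 0.1, 0, 0, -0.6], [1, 3, 1, 0.1, 0, 0, -0.6]],
])

```text
clock: 5.12
tcp_pos: [0.5315, 0.1058, 0.1481]
orientation: [[-0.16, 0.987, -0.004], [0.987, 0.16, -0.0], [0.0, -0.004, -1.0]]
ft_force: [0.9, -1.0, -1.0]
finger_gap: 0.0586
finger_force: 43.8
```

>>> jog_arm([
  [[1, 3, 1, 0.1, 0, 0, -0.5], [1, 3, 1, 0.1, 0, 0, -0.5], [1, 3, 1, 0, 0, 0, -0.4], [1, 1.8, 0.6, 0, 0, 0, -0.2], [1, 0.6, 0.3, 0, 0, 0, -0.2], [1, 0, 0, 0, 0, 0, 0], [1, 0, 0, 0, 0, 0, 0], [1, 0, 0, 0, 0, 0, 0]],
])

```text
clock: 5.78
tcp_pos: [0.5511, 0.222, 0.1474]
orientation: [[-0.189, 0.982, -0.002], [0.982, 0.189, -0.001], [-0.001, -0.002, -1.0]]
ft_force: [-1.3, 0.3, -0.8]
finger_gap: 0.0583
finger_force: 43.7
```

Run:
```python
from h import *
plan((.5545,.2256,.11),11,n=2,g=1)
d=snap('scene','s2'); e=snap('top','t2')
a=cv2.imread('pics/s2.png')[130:240,350:480];b=cv2.imread('pics/t2.png')[160:270,170:300]
cv2.imwrite('pics/c2.png',cv2.resize(np.hstack([a,b]),None,fx=3,fy=3,interpolation=cv2.INTER_CUBIC))
```

```text
[[1, 0.1, 0.2, 1.9, 0, 0, np.float64(-0.0)], [1, 0.19, 0.21, 1.84, 0, 0, np.float64(-0.1)]]
t 5.7833 tcp [0.5511 0.222  0.1474] yaw 10.9 tilt [-0.0017 -0.001 ] F [-1.27  0.25 -0.81] gap 0.0583
```

View pics/c2.png

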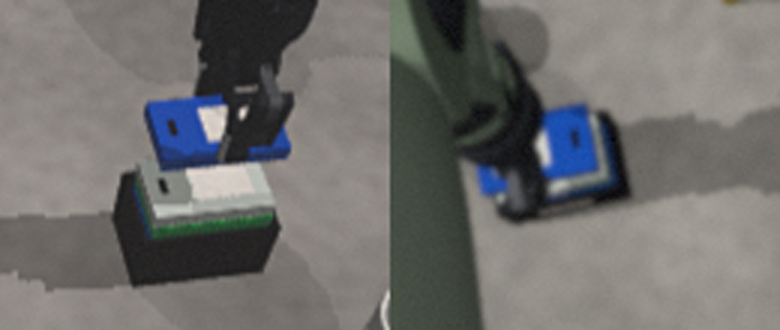

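Run:
```python
from h import *
C,T=load('s2'),load('t2')
P=box(.5511,.222,np.radians(10.9),.1426,.1586)
# +x-y bottom (idx 4,top 5), +x+y bottom 6 top 7
print('scene',proj(C,P)[[4,5,6,7,1]].round(1).tolist(),'meas 4:',(404,187.3),'6:',(446.7,181.7),'1:',(148/3+350,100/3+130))
print('top',proj(T,P)[[1,5]].round(1).tolist(),'meas 5 (+x-y top):',(585/3-130+170,105/3+160),'1:',(602/3-130+170,172/3+160))
plan((.5545,.2256,.11),11,n=2,g=1)
```

```text
scene [[402.8, 187.3], [404.0, 182.9], [444.8, 182.7], [446.6, 178.3], [397.5, 163.5]] meas 4: (404, 187.3) 6: (446.7, 181.7) 1: (399.3333333333333, 163.33333333333334)
top [[238.4, 215.9], [233.9, 193.4]] meas 5 (+x-y top): (235.0, 195.0) 1: (240.66666666666666, 217.33333333333334)
[[1, 0.2, 0.2, 1.9, 0, 0, np.float64(-0.1)], [1, 0.1, 0.16, 1.9, 0, 0, np.float64(-0.0)]]
t 5.8833 tcp [0.5515 0.222  0.148 ] yaw 10.88 tilt [-0.0008 -0.0005] F [ 0.01  0.09 -1.14] gap 0.0591
```

>>> jog_arm([
  [[1, 0.15, 0.15, 0.8, 0, 0, -0.1], [1, 0.15, 0.2, 1.5, 0, 0, 0], [1, 0, 0, 1.2, 0, 0, 0], [1, 0, 0, 0.6, 0, 0, 0], [1, 0, 0, 0.3, 0, 0, 0], [1, 0, 0, 0, 0, 0, 0], [1, 0, 0, 0, 0, 0, 0]],
])

```text
clock: 6.47
tcp_pos: [0.5548, 0.2268, 0.1045]
orientation: [[-0.192, 0.981, 0.0], [0.981, 0.192, 0.0], [0.0, 0.0, -1.0]]
ft_force: [1.0, 0.2, -0.8]
finger_gap: 0.0584
finger_force: 43.7
```

>>> jog_arm([
  [[1, 0, 0, 0.15, 0, 0, 0], [1, 0, 0, 0.15, 0, 0, 0], [1, 0, 0, 0, 0, 0, 0]],
])

```text
clock: 6.72
tcp_pos: [0.5548, 0.227, 0.1015]
orientation: [[-0.192, 0.981, 0.001], [0.981, 0.192, 0.0], [0.0, 0.001, -1.0]]
ft_force: [0.2, -0.5, -1.1]
finger_gap: 0.0582
finger_force: 43.7
```

>>> jog_arm([
  [[1, -0.1, 0, 0.1, 0, 0, 0], [1, 0, 0, 0.1, 0, 0, 0], [1, 0, 0, 0.1, 0, 0, 0], [1, 0, 0, 0, 0, 0, 0]],
])

```text
clock: 7.05
tcp_pos: [0.5547, 0.226, 0.0981]
orientation: [[-0.192, 0.981, -0.0], [0.981, 0.192, -0.0], [-0.0, -0.0, -1.0]]
ft_force: [-0.1, -0.7, -1.5]
finger_gap: 0.0587
finger_force: 43.7
```

>>> jog_arm([
  [[1, 0, 0, 0.1, 0, 0, 0], [1, 0, 0, 0.1, 0, 0, 0], [1, 0, 0, 0, 0, 0, 0]],
])

```text
clock: 7.3
tcp_pos: [0.5547, 0.226, 0.096]
orientation: [[-0.192, 0.981, -0.0], [0.981, 0.192, -0.0], [-0.0, -0.0, -1.0]]
ft_force: [1.0, 1.3, -1.0]
finger_gap: 0.0584
finger_force: 43.7
```

>>> jog_arm([
  [[1, 0, 0, 0.1, 0, 0, 0], [1, 0, 0, 0.1, 0, 0, 0], [1, 0, 0, 0, 0, 0, 0]],
])

```text
clock: 7.55
tcp_pos: [0.5549, 0.226, 0.0955]
orientation: [[-0.192, 0.981, 0.001], [0.981, 0.192, 0.0], [-0.0, 0.001, -1.0]]
ft_force: [-3.5, -0.8, 7.4]
finger_gap: 0.0585
finger_force: 44.6
```

>>> jog_arm([
  [[0.25, 0, 0, 0, 0, 0, 0], [0.2, 0, 0, 0, 0, 0, 0], [0.1, 0, 0, 0, 0, 0, 0], [0.05, 0, 0, 0, 0, 0, 0], [0, 0, 0, 0, 0, 0, 0], [0, 0, 0, 0, 0, 0, 0]],
])

```text
clock: 8.05
tcp_pos: [0.5548, 0.226, 0.0941]
orientation: [[-0.192, 0.981, -0.0], [0.981, 0.192, -0.0], [0.0, -0.0, -1.0]]
ft_force: [-0.2, -0.9, 0.4]
finger_gap: 0.0853
finger_force: 0.0
```

>>> jog_arm([
  [[0, 0, 0, -0.5, 0, 0, 0], [0, 0, 0, -1.5, 0, 0, 0], [0, 0, 0, -2, 0, 0, 0], [0.3, 0, 0, -1, 0, 0, 0], [1, 0, 0, 0, 0, 0, 0], [1, 0, 0, 0, 0, 0, 0], [1, 0, 0, 0, 0, 0, 0], [1, 0, 0, 0, 0, 0, 0]],
])

```text
clock: 8.72
tcp_pos: [0.554, 0.2258, 0.1431]
orientation: [[-0.192, 0.981, -0.002], [0.981, 0.192, -0.001], [-0.0, -0.002, -1.0]]
ft_force: [0.4, -0.0, -0.6]
finger_gap: 0.0257
finger_force: 0.0
```

Run:
```python
from h import *
plan((.5545,.2256,.11),11,n=2,g=1)
d=snap('scene','s3'); e=snap('top','t3')
a=cv2.imread('pics/s3.png')[130:240,350:480];b=cv2.imread('pics/t3.png')[160:270,170:300]
cv2.imwrite('pics/c3.png',cv2.resize(np.hstack([a,b]),None,fx=3,fy=3,interpolation=cv2.INTER_CUBIC))
P=box(.5547,.226,np.radians(11),.091,.107)
for q in(d,e): print(proj(q,P)[[1,5,7,3,4]].round(1).tolist())
```

```text
[[1, -0.0, 0.0, 1.7, 0, 0, np.float64(0.0)], [1, -0.02, 0.05, 1.61, 0, 0, np.float64(0.1)]]
t 8.7167 tcp [0.554  0.2258 0.1431] yaw 11.08 tilt [-0.0019 -0.0005] F [ 0.44 -0.04 -0.61] gap 0.0257
[[396.0, 178.8], [402.2, 198.0], [442.9, 193.4], [435.2, 174.6], [401.1, 202.0]]
[[240.4, 217.7], [236.0, 196.3], [199.2, 204.9], [203.3, 226.5], [237.1, 197.5]]
```

View pics/c3.png

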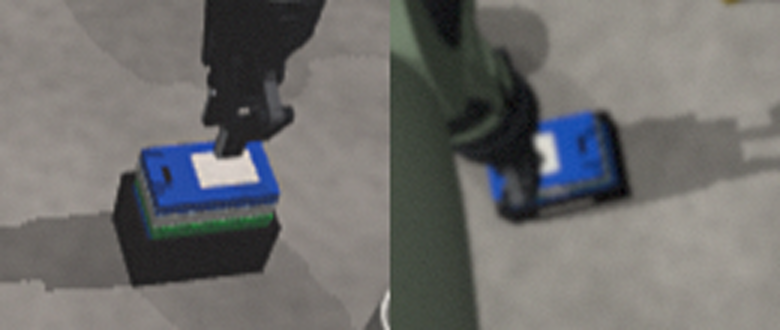

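The blue case lies flat on the pile: its edges line up with the grey case underneath (scene crop, corners near (140,150) and (278,195)).

>>> jog_arm([
  [[1, 0, 0, 0.6, 0, 0, 0], [1, 0, 0, 1, 0, 0, 0], [1, 0, 0, 0.8, 0, 0, 0], [1, 0, 0, 0.4, 0, 0, 0], [1, 0, 0, 0, 0, 0, 0], [1, 0, 0, 0.2, 0, 0, 0], [1, 0, 0, 0.2, 0, 0, 0], [1, 0, 0, 0, 0, 0, 0]],
])

```text
clock: 9.48
tcp_pos: [0.5548, 0.226, 0.1121]
orientation: [[-0.192, 0.981, -0.0], [0.981, 0.192, -0.0], [-0.0, -0.0, -1.0]]
ft_force: [-0.0, 0.5, -0.2]
finger_gap: 0.0
finger_force: 0.0
```

>>> jog_arm([
  [[1, 0, 0, 0.1, 0, 0, 0], [1, 0, 0, 0.1, 0, 0, 0], [1, 0, 0, 0, 0, 0, 0]],
])

```text
clock: 9.73
tcp_pos: [0.5548, 0.226, 0.1103]
orientation: [[-0.192, 0.981, 0.0], [0.981, 0.192, 0.0], [-0.0, 0.0, -1.0]]
ft_force: [0.6, 0.7, -0.8]
finger_gap: 0.0001
finger_force: 0.0
```

>>> jog_arm([
  [[1, 0, 0, 0.1, 0, 0, 0], [1, 0, 0, 0.1, 0, 0, 0], [1, 0, 0, 0, 0, 0, 0]],
])

```text
clock: 9.98
tcp_pos: [0.5547, 0.226, 0.1081]
orientation: [[-0.192, 0.981, -0.0], [0.981, 0.192, -0.0], [-0.0, -0.0, -1.0]]
ft_force: [-0.3, 0.0, -0.5]
finger_gap: -0.0001
finger_force: 0.0
```

>>> jog_arm([
  [[1, 0, 0, 0.1, 0, 0, 0], [1, 0, 0, 0.1, 0, 0, 0], [1, 0, 0, 0, 0, 0, 0]],
])

```text
clock: 10.23
tcp_pos: [0.5549, 0.2261, 0.1067]
orientation: [[-0.192, 0.981, 0.0], [0.981, 0.192, 0.0], [-0.0, 0.0, -1.0]]
ft_force: [-0.4, -1.0, 3.7]
finger_gap: -0.0
finger_force: 1.9
```

>>> jog_arm([
  [[1, 0, 0, 0.1, 0, 0, 0], [1, 0, 0, 0, 0, 0, 0], [1, 0, 0, 0, 0, 0, 0]],
])

```text
clock: 10.48
tcp_pos: [0.555, 0.226, 0.1067]
orientation: [[-0.192, 0.981, 0.001], [0.981, 0.192, 0.0], [-0.0, 0.001, -1.0]]
ft_force: [-3.7, -1.1, 10.8]
finger_gap: 0.0004
finger_force: 5.2
```

>>> jog_arm([
  [[1, 0, 0, -0.3, 0, 0, 0], [1, 0, 0, -1, 0, 0, 0], [1, 0, 0, -2, 0, 0, 0], [1, 0, 0, -2, 0, 0, 0], [0.5, 0, 0, -0.5, 0, 0, 0], [0, 0, 0, 0, 0, 0, 0]],
])

```text
clock: 10.98
tcp_pos: [0.5563, 0.2264, 0.1653]
orientation: [[-0.192, 0.981, 0.004], [0.981, 0.192, 0.001], [0.0, 0.004, -1.0]]
ft_force: [0.1, 0.7, 0.2]
finger_gap: 0.023
finger_force: 0.0
```

```bash
python3 -c "
from h import *
plan((.6785,-.1913,.10),-2.5,n=14)"
```

```text
[[0, -3.1, 0.3, 0.5, 0, 0, np.float64(1.0)], [0, -3.1, 0.3, 0.5, 0, 0, np.float64(1.0)], [0, -3.1, 0.4, 0.5, 0, 0, np.float64(1.0)], [0, -3.1, 0.4, 0.5, 0, 0, np.float64(1.0)], [0, -3.1, 0.5, 0.5, 0, 0, np.float64(1.0)], [0, -3.1, 0.6, 0.4, 0, 0, np.float64(1.0)], [0, -3.0, 0.6, 0.5, 0, 0, np.float64(0.9)], [0, -3.0, 0.6, 0.4, 0, 0, np.float64(1.0)]]
[[0, -3.0, 0.7, 0.5, 0, 0, np.float64(0.9)], [0, -3.0, 0.8, 0.4, 0, 0, np.float64(1.0)], [0, -3.0, 0.8, 0.5, 0, 0, np.float64(0.9)], [0, -3.0, 0.9, 0.4, 0, 0, np.float64(1.0)], [0, -3.0, 0.9, 0.5, 0, 0, np.float64(0.9)], [0, -2.94, 0.91, 0.43, 0, 0, np.float64(1.0)]]
t 10.9833 tcp [0.5563 0.2264 0.1653] yaw 11.08 tilt [0.0039 0.0011] F [0.08 0.68 0.23] gap 0.023
```

>>> jog_arm([
  [[0, -3.1, 0.3, 0, 0, 0, 1.0], [0, -3.1, 0.3, 0, 0, 0, 1.0], [0, -3.1, 0.4, 0, 0, 0, 1.0], [0, -3.1, 0.4, 0.5, 0, 0, 1.0], [0, -3.1, 0.5, 0.5, 0, 0, 1.0], [0, -3.1, 0.6, 0.5, 0, 0, 1.0], [0, -3.0, 0.6, 0.5, 0, 0, 0.9], [0, -3.0, 0.6, 0.5, 0, 0, 1.0]],
])

```text
clock: 11.65
tcp_pos: [0.6236, -0.0146, 0.1366]
orientation: [[-0.055, 0.999, -0.002], [0.999, 0.055, 0.0], [0.0, -0.002, -1.0]]
ft_force: [-0.4, -0.3, 0.4]
finger_gap: 0.085
finger_force: 0.0
```

>>> jog_arm([
  [[0, -3.0, 0.7, 0.5, 0, 0, 0.9], [0, -3.0, 0.8, 0.5, 0, 0, 1.0], [0, -3.0, 0.8, 0.5, 0, 0, 0.9], [0, -3.0, 0.9, 0.5, 0, 0, 1.0], [0, -3.0, 0.9, 0.5, 0, 0, 0.9], [0, -2.0, 0.6, 0.5, 0, 0, 1.0], [0, -1, 0.3, 0.5, 0, 0, 0], [0, 0, 0, 0, 0, 0, 0]],
])

```text
clock: 12.32
tcp_pos: [0.6754, -0.1944, 0.1005]
orientation: [[0.046, 0.999, -0.003], [0.999, -0.046, 0.001], [0.001, -0.003, -1.0]]
ft_force: [-1.0, 0.3, -0.5]
finger_gap: 0.0851
finger_force: 0.0
```

>>> jog_arm([
  [[0, 0, 0, 0, 0, 0, 0], [0, 0, 0, 0, 0, 0, 0]],
])

```text
clock: 12.48
tcp_pos: [0.6759, -0.1907, 0.1029]
orientation: [[0.042, 0.999, -0.001], [0.999, -0.042, 0.001], [0.001, -0.001, -1.0]]
ft_force: [-0.2, 0.3, 0.1]
finger_gap: 0.0852
finger_force: 0.0
```

Run:
```python
from h import *
plan((.6785,-.1913,.06),-2.5,n=3)
d=snap('scene','s4'); e=snap('top','t4')
a=cv2.imread('pics/s4.png')[160:280,190:320];b=cv2.imread('pics/t4.png')[130:250,310:440]
cv2.imwrite('pics/c4.png',cv2.resize(np.hstack([a,b]),None,fx=3,fy=3,interpolation=cv2.INTER_CUBIC))
```

```text
[[0, -0.0, 0.1, 1.4, 0, 0, np.float64(0.0)], [0, -0.0, 0.1, 1.4, 0, 0, np.float64(0.0)], [0, -0.05, 0.06, 1.48, 0, 0, np.float64(0.1)]]
t 12.4833 tcp [ 0.6759 -0.1907  0.1029] yaw -2.43 tilt [-0.0012  0.0011] F [-0.22  0.28  0.13] gap 0.0852
```

View pics/c4.png

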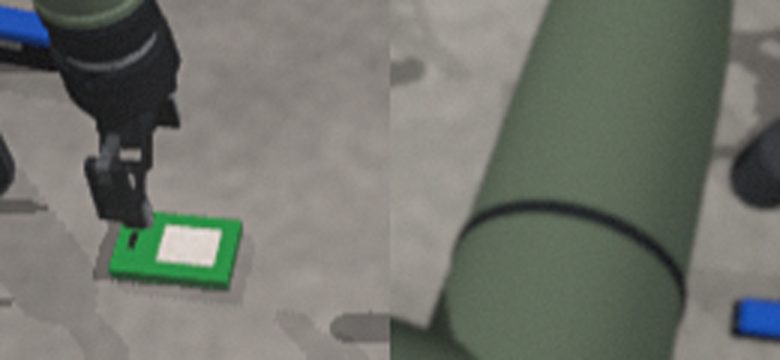

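Run:
```python
from h import *
C=load('s4')
p=to_plane(C,[(227.5,249.3),(266.3,253.3),(270.7,233.3)],.016);print(p.round(4))
v=p[1]-p[0];w=p[1]-p[2];print('long edge',np.linalg.norm(v),np.degrees(np.arctan2(-v[0],v[1])),'short',np.linalg.norm(w),np.degrees(np.arctan2(w[1],w[0])),'ctr',(p[0]+p[2])/2)
```

```text
[[ 0.7055 -0.2356  0.016 ]
 [ 0.7112 -0.1385  0.016 ]
 [ 0.6538 -0.1359  0.016 ]]
long edge 0.09728271512012412 -3.348929230447434 short 0.05746077968657623 -2.6406184260124244 ctr [ 0.67964254 -0.18573745  0.016     ]
```

>>> jog_arm([
  [[0, 0, 0.1, 2, 0, 0, 0.5], [0, 0, 0.1, 2.5, 0, 0, 0], [0, 0.05, 0.05, 2.5, 0, 0, 0], [0, 0, 0, 1.5, 0, 0, 0], [0, 0, 0, 0.8, 0, 0, 0], [0, 0, 0, 0.4, 0, 0, 0], [0, 0, 0, 0, 0, 0, 0], [0, 0, 0, 0, 0, 0, 0]],
])

```text
clock: 13.25
tcp_pos: [0.6799, -0.192, 0.0075]
orientation: [[0.052, 0.999, 0.002], [0.999, -0.052, -0.001], [-0.001, 0.002, -1.0]]
ft_force: [0.2, 0.1, 0.4]
finger_gap: 0.0854
finger_force: 0.0
```

>>> jog_arm([
  [[0.2, 0, 0, 0.1, 0, 0, 0], [0.3, 0, 0, 0, 0, 0, 0], [1, 0, 0, 0, 0, 0, 0], [1, 0, 0, 0, 0, 0, 0], [1, 0, 0, 0, 0, 0, 0], [1, 0, 0, 0, 0, 0, 0], [1, 0, 0, 0, 0, 0, 0]],
])

```text
clock: 13.83
tcp_pos: [0.68, -0.1924, 0.0068]
orientation: [[0.053, 0.999, 0.002], [0.999, -0.053, -0.001], [-0.001, 0.002, -1.0]]
ft_force: [-0.3, 0.6, 6.7]
finger_gap: 0.0582
finger_force: 43.1
```

>>> jog_arm([
  [[1, 0, 0, -1, 0, 0, 0], [1, 0, 0, -2, 0, 0, 0], [1, 0, 0, -3, 0, 0, 0], [1, 0, 0, -3.5, 0, 0, 0], [1, 0, 0, -3.5, 0, 0, 0], [1, 0, 0, -2.3, 0, 0, 0], [1, 0, 0, -1, 0, 0, 0], [1, 0, 0, 0, 0, 0, 0]],
])

```text
clock: 14.5
tcp_pos: [0.6806, -0.1927, 0.1717]
orientation: [[0.053, 0.999, 0.005], [0.999, -0.053, -0.002], [-0.002, 0.005, -1.0]]
ft_force: [0.4, -0.6, -1.1]
finger_gap: 0.0584
finger_force: 43.4
```

```bash
python3 -c "
from h import *
plan((.5548,.225,.165),11,n=14,g=1)"
```

```text
[[1, 2.9, -1.1, 0.0, 0, 0, np.float64(-1.0)], [1, 3.0, -1.0, 0.0, 0, 0, np.float64(-1.0)], [1, 3.0, -0.9, 0.0, 0, 0, np.float64(-1.0)], [1, 3.0, -0.9, 0.0, 0, 0, np.float64(-1.0)], [1, 3.0, -0.8, 0.1, 0, 0, np.float64(-1.0)], [1, 3.0, -0.8, 0.0, 0, 0, np.float64(-1.0)], [1, 3.0, -0.7, 0.1, 0, 0, np.float64(-1.0)], [1, 3.0, -0.7, 0.0, 0, 0, np.float64(-1.0)]]
[[1, 3.1, -0.7, 0.1, 0, 0, np.float64(-1.0)], [1, 3.1, -0.6, 0.0, 0, 0, np.float64(-1.0)], [1, 3.1, -0.5, 0.1, 0, 0, np.float64(-1.0)], [1, 3.0, -0.5, 0.0, 0, 0, np.float64(-1.0)], [1, 3.1, -0.4, 0.1, 0, 0, np.float64(-1.0)], [1, 3.06, -0.4, 0.03, 0, 0, np.float64(-1.0)]]
t 14.5 tcp [ 0.6806 -0.1927  0.1717] yaw -3.02 tilt [ 0.0049 -0.002 ] F [ 0.38 -0.6  -1.11] gap 0.0584
```

>>> jog_arm([
  [[1, 2.9, -1.1, 0, 0, 0, -1.0], [1, 3.0, -1.0, 0, 0, 0, -1.0], [1, 3.0, -0.9, 0, 0, 0, -1.0], [1, 3.0, -0.9, 0, 0, 0, -1.0], [1, 3.0, -0.8, 0.1, 0, 0, -1.0], [1, 3.0, -0.8, 0, 0, 0, -1.0], [1, 3.0, -0.7, 0.1, 0, 0, -1.0], [1, 3.0, -0.7, 0, 0, 0, -1.0]],
])

```text
clock: 15.17
tcp_pos: [0.6057, 0.0479, 0.1635]
orientation: [[-0.087, 0.996, -0.004], [0.996, 0.087, 0.0], [0.001, -0.004, -1.0]]
ft_force: [0.4, -0.2, -1.3]
finger_gap: 0.0584
finger_force: 43.5
```

>>> jog_arm([
  [[1, 3.1, -0.7, 0, 0, 0, -1.0], [1, 3.1, -0.6, 0, 0, 0, -1.0], [1, 3.1, -0.5, 0, 0, 0, -1.0], [1, 3.0, -0.5, 0, 0, 0, -1.0], [1, 3.1, -0.4, 0, 0, 0, -1.0], [1, 2, -0.3, 0, 0, 0, -0.5], [1, 1, -0.1, 0, 0, 0, -0.5], [1, 0, 0, 0, 0, 0, 0]],
])

```text
clock: 15.83
tcp_pos: [0.5513, 0.2265, 0.1644]
orientation: [[-0.194, 0.981, -0.003], [0.981, 0.194, -0.001], [0.0, -0.003, -1.0]]
ft_force: [0.5, -0.7, -0.7]
finger_gap: 0.0583
finger_force: 43.5
```

>>> jog_arm([
  [[1, 0, 0, 0, 0, 0, 0], [1, 0, 0, 0, 0, 0, 0], [1, 0, 0, 0, 0, 0, 0]],
])

```text
clock: 16.08
tcp_pos: [0.5537, 0.2236, 0.1659]
orientation: [[-0.188, 0.982, -0.0], [0.982, 0.188, -0.001], [-0.0, -0.0, -1.0]]
ft_force: [0.2, 0.1, -0.9]
finger_gap: 0.0586
finger_force: 43.5
```

Run:
```python
from h import *
plan((.5548,.225,.125),11,n=4,g=1)
d=snap('scene','s5'); e=snap('top','t5')
a=cv2.imread('pics/s5.png')[130:240,350:480];b=cv2.imread('pics/t5.png')[160:270,170:300]
cv2.imwrite('pics/c5.png',cv2.resize(np.hstack([a,b]),None,fx=3,fy=3,interpolation=cv2.INTER_CUBIC))
s=state();z=s['tcp_pos'][2]-.0068;P=box(*s['tcp_pos'][:2],np.radians(11),z,z+.016)
for q in(d,e): print(proj(q,P)[[1,5,7,4,6]].round(1).tolist())
```

```text
[[1, 0.0, 0.0, 1.0, 0, 0, np.float64(-0.0)], [1, 0.0, 0.0, 1.0, 0, 0, np.float64(-0.0)], [1, 0.1, 0.1, 1.0, 0, 0, np.float64(-0.1)], [1, 0.02, 0.03, 1.09, 0, 0, np.float64(-0.0)]]
t 16.0833 tcp [0.5537 0.2236 0.1659] yaw 10.86 tilt [-0.0004 -0.0006] F [ 0.2  0.1 -0.9] gap 0.0586
[[399.4, 159.6], [406.1, 179.1], [449.5, 174.4], [404.9, 183.7], [447.6, 179.0]]
[[236.5, 213.7], [231.8, 190.9], [192.7, 200.0], [233.1, 192.3], [194.5, 201.3]]
```

View pics/c5.png

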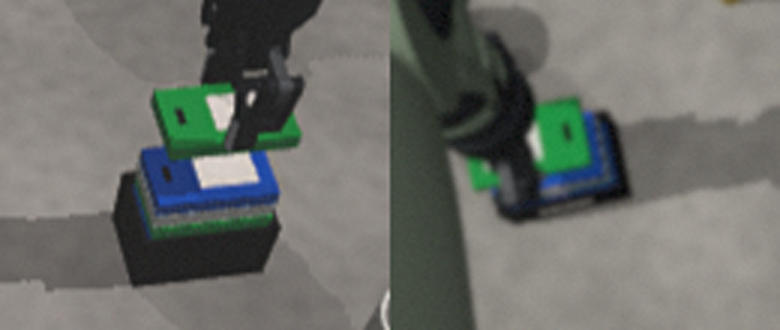

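>>> jog_arm([
  [[1, 0.15, 0.1, 0.8, 0, 0, -0.1], [1, 0.15, 0.1, 1.3, 0, 0, 0], [1, 0, 0, 1.2, 0, 0, 0], [1, 0, 0, 0.6, 0, 0, 0], [1, 0, 0, 0.4, 0, 0, 0], [1, 0, 0, 0.1, 0, 0, 0], [1, 0, 0, 0, 0, 0, 0], [1, 0, 0, 0, 0, 0, 0]],
])

```text
clock: 16.85
tcp_pos: [0.5551, 0.2284, 0.1228]
orientation: [[-0.192, 0.981, 0.001], [0.981, 0.192, 0.0], [0.0, 0.001, -1.0]]
ft_force: [0.9, 0.1, -1.7]
finger_gap: 0.0584
finger_force: 43.5
```

>>> jog_arm([
  [[1, 0, 0, 0.15, 0, 0, 0], [1, 0, 0, 0.15, 0, 0, 0], [1, 0, 0, 0.1, 0, 0, 0], [1, 0, 0, 0, 0, 0, 0]],
])

```text
clock: 17.18
tcp_pos: [0.5546, 0.2283, 0.1182]
orientation: [[-0.192, 0.981, -0.0], [0.981, 0.192, -0.0], [-0.0, -0.0, -1.0]]
ft_force: [0.1, 0.5, -1.0]
finger_gap: 0.058
finger_force: 43.5
```

>>> jog_arm([
  [[1, 0, 0, 0.1, 0, 0, 0], [1, 0, 0, 0.1, 0, 0, 0], [1, 0, 0, 0, 0, 0, 0]],
])

```text
clock: 17.43
tcp_pos: [0.5546, 0.2283, 0.1161]
orientation: [[-0.192, 0.981, -0.0], [0.981, 0.192, -0.0], [-0.0, -0.0, -1.0]]
ft_force: [0.2, 0.6, -1.4]
finger_gap: 0.0585
finger_force: 43.5
```

Shift 1 mm back in y and go on feeling.

>>> jog_arm([
  [[1, -0.1, 0, 0, 0, 0, 0], [1, 0, 0, 0.1, 0, 0, 0], [1, 0, 0, 0.1, 0, 0, 0], [1, 0, 0, 0, 0, 0, 0]],
])

```text
clock: 17.77
tcp_pos: [0.5547, 0.2273, 0.1141]
orientation: [[-0.192, 0.981, -0.0], [0.981, 0.192, -0.0], [-0.0, -0.0, -1.0]]
ft_force: [-0.6, -1.0, -1.4]
finger_gap: 0.0584
finger_force: 43.5
```

>>> jog_arm([
  [[1, 0, 0, 0.1, 0, 0, 0], [1, 0, 0, 0, 0, 0, 0]],
])

```text
clock: 17.93
tcp_pos: [0.5549, 0.2274, 0.1135]
orientation: [[-0.192, 0.981, 0.0], [0.981, 0.192, 0.0], [-0.0, 0.0, -1.0]]
ft_force: [-0.6, -0.5, 0.5]
finger_gap: 0.0582
finger_force: 43.7
```

>>> jog_arm([
  [[1, 0, 0, 0.1, 0, 0, 0], [1, 0, 0, 0, 0, 0, 0], [1, 0, 0, 0, 0, 0, 0]],
])

```text
clock: 18.18
tcp_pos: [0.5549, 0.2274, 0.1135]
orientation: [[-0.192, 0.981, 0.001], [0.981, 0.192, 0.0], [-0.0, 0.001, -1.0]]
ft_force: [-2.8, -1.0, 7.0]
finger_gap: 0.0582
finger_force: 44.4
```

Firm contact at 7 N, exactly where expected; release, lift and close.

>>> jog_arm([
  [[0.25, 0, 0, 0, 0, 0, 0], [0.2, 0, 0, 0, 0, 0, 0], [0.1, 0, 0, 0, 0, 0, 0], [0.05, 0, 0, 0, 0, 0, 0], [0, 0, 0, 0, 0, 0, 0], [0, 0, 0, 0, 0, 0, 0]],
])

```text
clock: 18.68
tcp_pos: [0.5548, 0.2274, 0.1121]
orientation: [[-0.192, 0.981, -0.0], [0.981, 0.192, -0.0], [0.0, -0.0, -1.0]]
ft_force: [0.6, -0.7, -0.6]
finger_gap: 0.0853
finger_force: 0.0
```

>>> jog_arm([
  [[0, 0, 0, -0.5, 0, 0, 0], [0, 0, 0, -1.5, 0, 0, 0], [0, 0, 0, -2, 0, 0, 0], [0.3, 0, 0, -1, 0, 0, 0], [1, 0, 0, 0, 0, 0, 0], [1, 0, 0, 0, 0, 0, 0], [1, 0, 0, 0, 0, 0, 0], [1, 0, 0, 0, 0, 0, 0]],
])

```text
clock: 19.35
tcp_pos: [0.5541, 0.2272, 0.1611]
orientation: [[-0.192, 0.981, -0.002], [0.981, 0.192, -0.001], [-0.0, -0.002, -1.0]]
ft_force: [-0.2, 0.2, -0.2]
finger_gap: 0.0253
finger_force: 0.0
```

Run:
```python
from h import *
d=snap('scene','s6'); e=snap('top','t6')
a=cv2.imread('pics/s6.png')[130:240,350:480];b=cv2.imread('pics/t6.png')[160:270,170:300]
cv2.imwrite('pics/c6.png',cv2.resize(np.hstack([a,b]),None,fx=3,fy=3,interpolation=cv2.INTER_CUBIC))
```

```text
(no output)
```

View pics/c6.png

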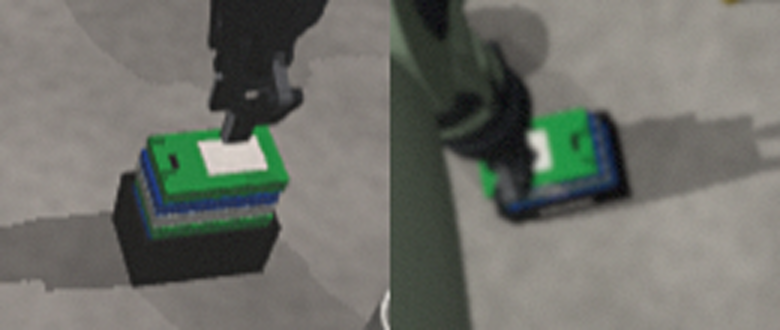

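```bash
python3 - <<'E'
from h import *
r=np.radians(11)
for nm,img,y,z,hue in(('blue','3',.226,.091,112),('green','6',.2274,.107,68)):
  for cam,w in(('s'+img,(385,165,460,215) if hue==112 else (385,165,460,196)),('t'+img,(205,180,255,232))):
    d=load(cam); hsv=cv2.cvtColor(d['pixels'],cv2.COLOR_RGB2HSV)
    m=(abs(hsv[...,0].astype(int)-hue)<14)&(hsv[...,1]>110)&(hsv[...,2]>40)
    c=proj(d,box(.5548,y,r,z,z+.016))
    print(nm,cam,'proj +x-y top',c[5].round(1),'+x+y top',c[7].round(1),'-x-y top',c[1].round(1))
    # column extents of mask per row in the case band
    for row in (range(181,197,3) if cam[0]=='s' else range(196,218,4)):
        k=np.where(m[row,w[0]:w[2]] )[0]+w[0]
        if len(k): print('  row',row,k.min(),k.max(),end=';')
    print()
E
python3 - <<'E'
import cv2,numpy as np
a=cv2.imread('pics/s3.png')[165:215,385:455];b=cv2.imread('pics/s6.png')[165:215,385:455]
cv2.imwrite('pics/c7.png',cv2.resize(np.hstack([a,b]),None,fx=5.7,fy=5.7,interpolation=cv2.INTER_CUBIC))
E
```

```text
blue s3 proj +x-y top [402.2 198. ] +x+y top [442.9 193.4] -x-y top [396.  178.9]
  row 181 397 438;  row 184 398 439;  row 187 399 440;  row 190 400 441;  row 193 394 442;  row 196 396 441;
blue t3 proj +x-y top [236.  196.2] +x+y top [199.2 204.8] -x-y top [240.4 217.7]
  row 200 221 238;  row 204 224 242;  row 208 225 243;  row 212 226 244;  row 216 205 245;
green s6 proj +x-y top [403.9 193.9] +x+y top [445.2 189.3] -x-y top [397.5 174.7]
  row 181 401 442;  row 184 402 443;  row 187 403 444;  row 190 404 445;  row 193 404 442;  row 196 405 414;
green t6 proj +x-y top [234.3 195. ] +x+y top [197.  203.7] -x-y top [238.8 216.7]
  row 196 233 233;  row 200 216 235;  row 204 223 236;  row 208 223 237;  row 212 224 237;  row 216 224 238;
```

View pics/c7.png

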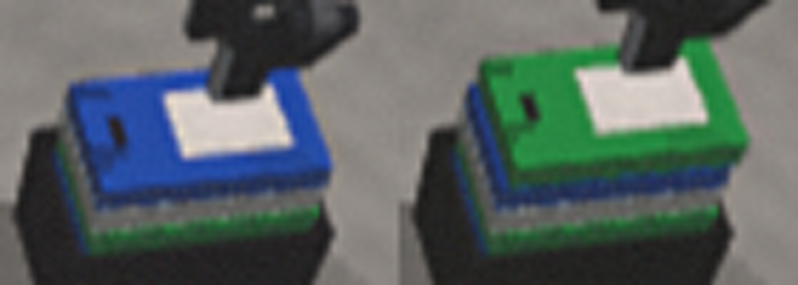

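The green case is flat and squared up, about 3 mm off centre in +y (front edge shifted ~3 px of which ~2 px is perspective), well within 10 mm. Press now.

>>> jog_arm([
  [[1, 0, 0, 0.6, 0, 0, 0], [1, 0, 0, 1, 0, 0, 0], [1, 0, 0, 0.9, 0, 0, 0], [1, 0, 0, 0.5, 0, 0, 0], [1, 0, 0, 0.2, 0, 0, 0], [1, 0, 0, 0.2, 0, 0, 0], [1, 0, 0, 0.1, 0, 0, 0], [1, 0, 0, 0, 0, 0, 0]],
])

```text
clock: 20.12
tcp_pos: [0.555, 0.2274, 0.1273]
orientation: [[-0.192, 0.981, 0.0], [0.981, 0.192, 0.0], [-0.0, 0.0, -1.0]]
ft_force: [-0.6, 0.1, 0.1]
finger_gap: -0.0001
finger_force: 0.0
```

>>> jog_arm([
  [[1, 0, 0, 0.1, 0, 0, 0], [1, 0, 0, 0.1, 0, 0, 0], [1, 0, 0, 0, 0, 0, 0]],
])

```text
clock: 20.37
tcp_pos: [0.555, 0.2274, 0.1254]
orientation: [[-0.192, 0.981, 0.0], [0.981, 0.192, 0.0], [-0.0, 0.0, -1.0]]
ft_force: [-0.1, 0.7, -0.1]
finger_gap: 0.0003
finger_force: 0.0
```

>>> jog_arm([
  [[1, 0, 0, 0.1, 0, 0, 0], [1, 0, 0, 0.1, 0, 0, 0], [1, 0, 0, 0.1, 0, 0, 0], [1, 0, 0, 0, 0, 0, 0]],
])

```text
clock: 20.7
tcp_pos: [0.555, 0.2274, 0.1227]
orientation: [[-0.192, 0.981, 0.0], [0.981, 0.192, 0.0], [0.0, 0.0, -1.0]]
ft_force: [-1.2, 0.3, 3.6]
finger_gap: -0.0002
finger_force: 1.8
```

>>> jog_arm([
  [[1, 0, 0, 0.1, 0, 0, 0], [1, 0, 0, 0, 0, 0, 0], [1, 0, 0, 0, 0, 0, 0]],
])

```text
clock: 20.95
tcp_pos: [0.555, 0.2274, 0.1227]
orientation: [[-0.192, 0.981, 0.001], [0.981, 0.192, 0.0], [-0.0, 0.001, -1.0]]
ft_force: [-4.2, -0.2, 10.3]
finger_gap: -0.0006
finger_force: 5.0
```

Pressed with 10 N; retreat straight up, settle, check and hand in.

>>> jog_arm([
  [[1, 0, 0, -0.3, 0, 0, 0], [1, 0, 0, -1, 0, 0, 0], [1, 0, 0, -2.5, 0, 0, 0], [1, 0, 0, -2.5, 0, 0, 0], [1, 0, 0, -1, 0, 0, 0], [1, 0, 0, 0, 0, 0, 0], [1, 0, 0, 0, 0, 0, 0], [1, 0, 0, 0, 0, 0, 0]],
])

```text
clock: 21.62
tcp_pos: [0.5541, 0.2271, 0.1929]
orientation: [[-0.192, 0.981, -0.002], [0.981, 0.192, -0.001], [-0.0, -0.002, -1.0]]
ft_force: [-2.2, -0.9, -0.4]
finger_gap: -0.0002
finger_force: 0.0
```

Run:
```python
from h import *
d=snap('scene','s8'); o=load('s6')
r=np.s_[168:240,380:455]
print('changed px on pile vs after release',(np.abs(d['pixels'][r].astype(int)-o['pixels'][r]).max(2)>40).sum())
s=state(); print(s['clock'],s['tcp_pos'].round(3),s['ft_force'].round(1))
print(hand_in())
```

```text
changed px on pile vs after release 142
21.6667 [0.554 0.227 0.193] [ 0.4  0.5 -0.6]
the job is handed in; nothing more can be done
None
```

The blue case and then the green one are on the pile, each felt down to contact (about 7 N) before release and pressed with 10–11 N; green sits about 3 mm off centre (limit 10 mm), and I handed in at 21.7 s without viewing the final picture, where 142 pixels near the pile differed from the post-release one (probably the gripper moving away), and no verdict came back.

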